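# Start the drying fan over the primed panel

### The job

Start the fan that dries the freshly primed panel, using only your fingertips: first press the raised, orange-striped end of the white rocker on the grey supply box until it is fully down, then press the blue speed button on the white control box fully in so that it stays in, and then press the green start button fully in for a moment and let it come back up. Do not press the red stop button, nor any control before its turn, and do not pick up, knock or shift the jar, mug, tape roll or brush.

Things in the scene. Friction and masses are not known exactly. Their poses are not given: they have to be found in the camera images.
- supply: grey supply box screwed to the table, 90 x 90 x 40 mm high; origin at the centre of its underside, z up, x across the rocker's pivot towards the orange-striped end. It may stand left or right of the control box
- rockerbody (a joint): white rocker switch on top of the supply box, rad: 0 = off (orange-striped end raised), 0.28 = on (striped end fully down). It pivots about the supply box's y axis, 46 mm above the table over the box's centre, stays where it is left (may start slightly off 0), and needs about 3 N at the press point
- rocker_press (a point): where to press the rocker: on top of its striped half (each half 33 mm long, 50 mm wide), 23 mm from the pivot; the white plastic is 6 mm thick. The point moves with the rocker: about 55 mm above the table when off, 49 mm when on. Axes turn with the rocker; y is the pivot's direction
- control: the fan's white control box, fixed to the table, 100 mm (x) x 220 mm (y) x 55 mm high with an aluminium plate on top; origin at the centre of its underside, y along its length
- blue (a joint): travel of the blue speed button, m: 0 = up, 0.008 = fully in. No spring: it goes down with about 4 N and stays where it is left
- blue_top (a point): blue 32 mm wide flat-topped round push button in a dark steel collar (46 mm wide, 10 mm high) on the top of the control box; the three buttons stand in a row along the box's length, 65 mm apart, in an order that changes. The point is the centre of the button's top face, 76 mm above the table when up, 68 mm when fully in; it moves with the button
- green (a joint): travel of the green start button, m: 0 = up, 0.008 = fully in. Springs back up when let go; about 1.5 N starts it and 5 N holds it fully in
- green_top (a point): green 32 mm wide flat-topped round push button in a dark steel collar (46 mm wide, 10 mm high) on the top of the control box; the three buttons stand in a row along the box's length, 65 mm apart, in an order that changes. The point is the centre of the button's top face, 76 mm above the table when up, 68 mm when fully in; it moves with the button
- red (a joint): travel of the red stop button, m: 0 = up, 0.008 = fully in, springs as the green one; not to be pressed
- red_top (a point): red 32 mm wide flat-topped round push button in a dark steel collar (46 mm wide, 10 mm high) on the top of the control box; the three buttons stand in a row along the box's length, 65 mm apart, in an order that changes. The point is the centre of the button's top face, 76 mm above the table when up, 68 mm when fully in; it moves with the button
- jar_mid (a point): loose clear paint jar with a white cap and blue label, 64 mm wide, 75 mm high, beyond the supply box; the point is its centre; leave alone
- mug_mid (a point): loose blue mug with a handle, 76 mm wide (without handle), 85 mm high, on the robot's side of the supply box; the point is its centre; leave alone
- tape_mid (a point): loose yellow tape roll lying flat, 90 mm wide, 25 mm high, beyond the control box; the point is its centre; leave alone
- brush: loose paint brush about 190 mm long lying on the robot's side of the control box, roughly parallel to it; origin on its underside, x along it towards the bristles; leave alone

How it is judged:
By the outcome, as a careful person would: the job done as asked, in the order asked, and still so for the second after the job is handed in, with the robot touching nothing.
It also fails if it takes over 48 s, if anything falls off the work surface, if the arm or the gripper's body presses on something with over 40 N, if the wrist force passes 120 N, or if a joint passes its speed limit or range.

### The arm

A 7-joint arm with a two-finger parallel gripper is mounted at the origin on the work surface. World frame = base frame: x ahead of the robot, y to its left, z up, the work surface at z = 0. Lengths are in m, angles in rad, forces in N, time in s.
With the tool pointing down it reaches from about 0.425 to 0.875 m from the base axis. Payload 4.7 kg.
Tool frame: the origin (TCP) lies midway between the tips of the shut fingers; the grasp point (between the pads) lies 19 mm behind it (robot.pinch_z is the distance from the TCP to the grasp point, in m); z points along the fingers, y is the line along which they close (so a half turn about z gives the same grasp; the last joint's range is limited). The gripper opens to 85 mm and grips with 20 to 120 N. Pads are 22 mm wide; open, the fingers measure 114 mm over their backs; the gripper's body (76 mm by 85 mm) begins 54 mm behind the grasp point. The pads swing forward as they close: fully open they stand 13 mm farther back than shut.
Start: joints at [-1.328, 0.321, -0.07, 1.45, 0.023, 1.371, -0.057], TCP at [0.147, 0.633, 0.201] pointing down, gripper open.
Joint ranges: [-2.86, 2.86], [-0.3, 2.09], [-1.38, 1.24], [0.06, 2.45], [-1.56, 4.7], [0.09, 2.05], [-2.69, 2.69]. Speed limits (rad/s): [2.57, 2.57, 3.14, 3.14, 3.14, 3.14, 3.14].

### API

Orientations are given as a unit quaternion [w, x, y, z].
In Python, from plant import robot gives the robot as it stands. The module is installed in compiled form; this text tells all that it offers. Calls block until the motion is done:
- robot.reach(position, orientation): joint-space move of the TCP to a pose.
- robot.servo_line(position, frame=None, rate=0.15, contact_N=None): straight line of the TCP; frame=None keeps the orientation; rate is the mean speed in m/s. With contact_N (N) it stops when the force on the tool has changed by that much, and returns True; else False.
- robot.move_j(angles): joint-space move.
- robot.gripper_open() and robot.gripper_close(): open the fingers fully, or close them until they stop; the grip force is fixed at half the most.
- robot.pause(seconds).
- robot.solve_ik(position, orientation): joint angles nearest the present ones, or None.
- robot.state(): the state.
- robot.grab_frame(name): name is "scene" or "side" or "wrist"; returns a dict with "pixels" (400x640x3 uint8, blue, green, red), "mtx" (3x3 intrinsics, pixels), "distortion" ([k1, k2, p1, p2, k3] as OpenCV has them; the pictures are not rectified), "view" (4x4, takes a point from world to camera coordinates); the wrist camera has in their place "mount" (4x4, takes a point from camera to tool coordinates, whose origin is the TCP and whose axes are the flange's). Camera axes: x right, y down, z forward; pixel columns grow to the right and rows downward; lengths in m; the calibration is good to about 2 mm. A picture is of the moment at which its call begins: read the wrist's pose just before it. There is no depth.
A pose or a line that the arm cannot do raises robot.Unreachable and nothing moves.
- robot.hand_in(): hands the job in; it is judged then, once.
The state is a dict: "time": time; "joints": joint angles; "qd": joint speeds; "joint_torque": joint torques, N m; "ee_pos": TCP position; "tcp_rot": TCP orientation; "wrist_force": force on the tool from outside, world axes, zero at the start; "ft_torque": the same for the moment, N m; "grip_width": finger opening in m; "grasp_force": force on a finger pad.
Only numpy, scipy, OpenCV 4.12 (cv2) and the standard library are available. Lean on these libraries where they do the work, as an engineer would, in place of code of your own. Each camera call takes 0.05 s, during which the arm holds its last target. There are 200 camera calls.

## Working session

There is one attempt and no reset: what is moved stays moved. The work goes in short steps, each a Python script; the robot and the scene stay as the last script left them, time stands still between calls to the robot, and variables do not carry over. Pictures are saved under pics/ and viewed, at most 10 in all, crops included, and the job is handed in when it is done.

```bash
mkdir -p pics; python3 - <<'E'
from plant import robot
import cv2,pickle,numpy as np
d={}
for n in("scene","side"):
    f=robot.grab_frame(n); d[n]=f; cv2.imwrite(f"pics/{n}0.png",f["pixels"])
    V=np.array(f["view"]); print(n,np.round(-V[:3,:3].T@V[:3,3],3), np.round(f["distortion"],3))
pickle.dump(d,open("d.pkl","wb")); s=robot.state(); print(s["time"],s["tcp_rot"])
E
```

```text
scene [ 1.019 -0.018  0.709] [-0.046  0.     0.     0.     0.   ]
side [0.122 0.449 0.516] [0.01 0.   0.   0.   0.  ]
0.1 [-6.26822716e-05  1.14118807e-01  9.93466744e-01 -8.49980471e-04]
```

View pics/scene0.png

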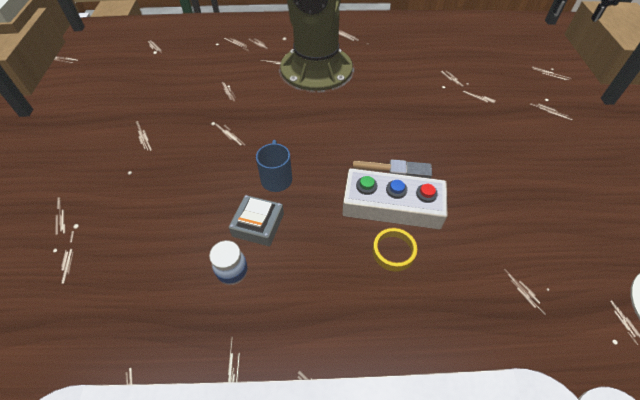

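View pics/side0.png

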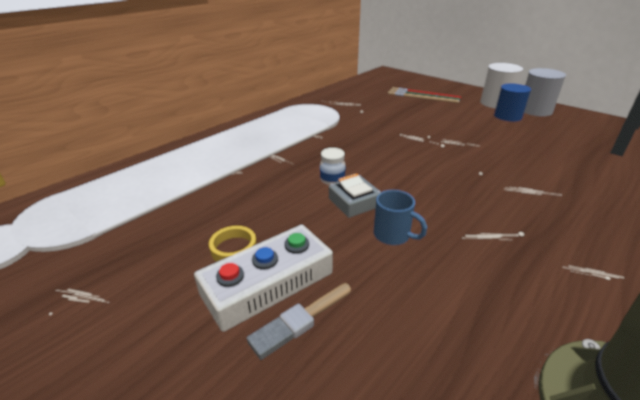

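Scene view: green (367,184), blue (397,188) and red (428,192) run left to right. The supply box is at (257,219) with its orange stripe on the far (+x) side, the mug is at (275,167) and the jar at (228,258). The side view agrees.

```bash
cat >h.py <<'E'
import cv2,numpy as np
def ray(f,uv,z,V=None):
    V=np.array(f["view"]) if V is None else V
    p=cv2.undistortPoints(np.array(uv,float).reshape(-1,1,2),np.array(f["mtx"]),np.array(f["distortion"]))[:,0]
    d=np.c_[p,np.ones(len(p))]@V[:3,:3]; c=-V[:3,:3].T@V[:3,3]
    return c+d*((z-c[2])/d[:,2])[:,None]
def mask(img,lo,hi,roi=None):
    m=cv2.inRange(cv2.cvtColor(img,cv2.COLOR_BGR2HSV),np.array(lo),np.array(hi))
    if roi: 
        k=np.zeros_like(m); x0,y0,x1,y1=roi; k[y0:y1,x0:x1]=255; m&=k
    return m
def blob(m):
    c=max(cv2.findContours(m,cv2.RETR_EXTERNAL,cv2.CHAIN_APPROX_NONE)[0],key=cv2.contourArea)
    M=cv2.moments(c); return (M['m10']/M['m00'],M['m01']/M['m00']),M['m00'],c
E
python3 - <<'E'
import pickle; from h import *
d=pickle.load(open("d.pkl","rb"))
R={"scene":dict(b=(350,170,445,210),s=(225,190,290,250)),"side":dict(b=(205,225,320,290),s=(325,170,385,215))}
for n in d:
    f=d[n]; im=f["pixels"]
    for c,lo,hi in(("green",(45,100,50),(85,255,255)),("blue",(100,130,60),(130,255,255)),("red",(0,150,90),(8,255,255))):
        uv,a,_=blob(mask(im,lo,hi,R[n]["b"])); print(n,c,np.round(uv,1),a,ray(f,uv,.0745)[0].round(4))
    uv,a,_=blob(mask(im,(8,110,120),(22,255,255),R[n]["s"])); print("orange",np.round(uv,1),a,ray(f,uv,.057)[0].round(4))
    uv,a,c=blob(mask(im,(0,0,190),(180,60,255),R[n]["s"])); print("white",np.round(uv,1),a,ray(f,uv,.05)[0].round(4), ray(f,cv2.boxPoints(cv2.minAreaRect(c)),.05).round(3).tolist())
    x0,y0,x1,y1=R[n]["s"]; cv2.imwrite(f"pics/{n}c.png",cv2.resize(im[y0-5:y1+5,x0-5:x1+5],None,fx=6,fy=6,interpolation=cv2.INTER_NEAREST))
a,b=[cv2.imread(f"pics/{n}c.png") for n in d]; h=max(a.shape[0],b.shape[0])
cv2.imwrite("pics/c.png",np.hstack([cv2.copyMakeBorder(i,0,h-i.shape[0],0,0,0) for i in(a,b)]))
E
```

```text
scene green [366.7 181.6] 118.5 [0.5136 0.0974 0.0745]
scene blue [397.  185.2] 116.0 [0.5256 0.1611 0.0745]
scene red [427.5 189.9] 126.5 [0.5402 0.2242 0.0745]
orange [250.2 220.8] 27.0 [ 0.5938 -0.1479  0.057 ]
white [255.9 209.9] 437.0 [ 0.5624 -0.1394  0.05  ] [[0.578, -0.172, 0.05], [0.526, -0.165, 0.05], [0.545, -0.109, 0.05], [0.596, -0.117, 0.05]]
side green [296.3 240.1] 163.5 [0.506  0.1004 0.0745]
side blue [264.2 255. ] 193.0 [0.5186 0.1634 0.0745]
side red [228.8 271.3] 203.0 [0.5317 0.2264 0.0745]
orange [350.3 175.3] 27.5 [ 0.5928 -0.1596  0.057 ]
white [355.2 185. ] 294.5 [ 0.5646 -0.1426  0.05  ] [[0.601, -0.135, 0.05], [0.581, -0.202, 0.05], [0.529, -0.153, 0.05], [0.549, -0.091, 0.05]]
```

View pics/c.png

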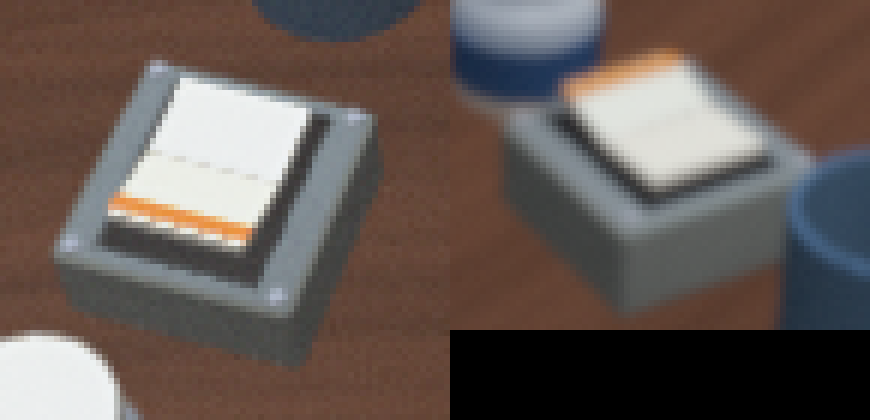

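Crop: four corner screws of the supply box at crop pixels (157,67), (356,116), (278,297) and (70,243). The orange end points towards the lower-left, at the jar side.

```bash
cat >>h.py <<'E'
def down(phi): # tool z down, tool y at world angle phi
    a=(phi+np.pi/2)/2; return [0,np.cos(a),np.sin(a),0]
def wview(robot,name):
    from scipy.spatial.transform import Rotation as Ro
    s=robot.state(); f=robot.grab_frame("wrist"); q=s["tcp_rot"]
    T=np.eye(4); T[:3,:3]=Ro.from_quat([*q[1:],q[0]]).as_matrix(); T[:3,3]=s["ee_pos"]
    f["view"]=np.linalg.inv(T@np.array(f["mount"])); cv2.imwrite(f"pics/{name}.png",f["pixels"]); return f
E
python3 - <<'E'
import pickle; from h import *
from plant import robot
d=pickle.load(open("d.pkl","rb"))
uv=np.array([(157,67),(356,116),(278,297),(70,243)])/6+[219.5,184.5]
P=ray(d["scene"],uv,.041); print(P.round(4))
c=P.mean(0); yd=(P[1]-P[0]+P[2]-P[3]); phi=np.arctan2(yd[1],yd[0]); print(c.round(4),"phi",phi)
xd=np.array([np.cos(phi-np.pi/2),np.sin(phi-np.pi/2)]); press=c[:2]+.023*xd; print("press",press.round(4))
for n,r,z in(("scene",(205,235,250,290),.075),):
    uv,a,_=blob(mask(d[n]["pixels"],(0,0,180),(180,50,255),r)); print("jar cap",uv,ray(d[n],uv,z)[0].round(3))
robot.gripper_close()
robot.reach([*press,.22],down(phi))
f=wview(robot,"w1"); pickle.dump(f,open("w1.pkl","wb"))
s=robot.state(); print(s["time"],s["ee_pos"],s["grip_width"],s["wrist_force"])
E
```

```text
[[ 0.5175 -0.1658  0.041 ]
 [ 0.5419 -0.0925  0.041 ]
 [ 0.6166 -0.1168  0.041 ]
 [ 0.5925 -0.1899  0.041 ]]
[ 0.5671 -0.1413  0.041 ] phi 1.250625865499428
press [ 0.5889 -0.1485]
jar cap (224.29281609195402, 253.61839080459768) [ 0.677 -0.188  0.075]
4.0583 [ 0.58919535 -0.14742483  0.21992147] -5.368189794290406e-05 [ 0.46932474  0.12153438 -0.01273145]
```

View pics/w1.png

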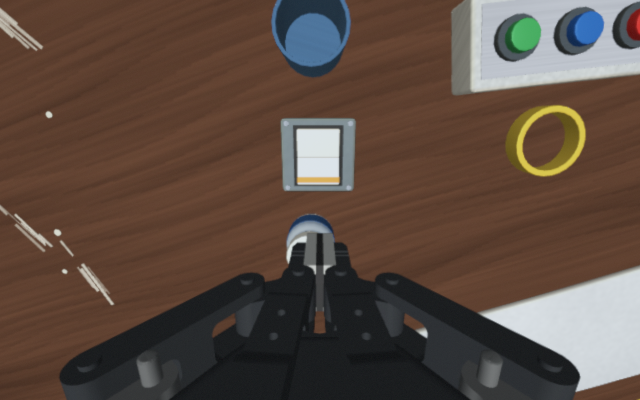

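Wrist view: supply box square at (287–350, 124–187), orange stripe at (318,181). Jar at (310,240), mug at (312,35), buttons green (522,36), blue (584,30).

```bash
python3 - <<'E'
import pickle; from h import *
from plant import robot
f=pickle.load(open("w1.pkl","rb")); V=f["view"]
P=ray(f,[(287.5,124.5),(350.5,124.5),(350,187),(288,187)],.041); c=P.mean(0); print(P.round(3).tolist(),c.round(4))
for n,lo,hi in(("green",(45,100,50),(85,255,255)),("blue",(105,150,80),(125,255,255))):
    uv,a,_=blob(mask(f["pixels"],lo,hi,(470,5,620,80))); print(n,uv,ray(f,uv,.0745)[0].round(4))
phi=1.2506; press=(c[:2]+[.5671,-.1413])/2+.023*np.array([np.cos(phi-np.pi/2),np.sin(phi-np.pi/2)]); print(press)
robot.servo_line([*press,.075],rate=.2)
t=robot.servo_line([*press,.040],rate=.03,contact_N=14)
s=robot.state(); print(t,s["time"],s["ee_pos"],s["wrist_force"])
E
```

```text
[[0.52, -0.165, 0.041], [0.543, -0.094, 0.041], [0.616, -0.116, 0.041], [0.592, -0.19, 0.041]] [ 0.568  -0.1413  0.041 ]
green (522.5234729019394, 35.04513322457858) [0.5107 0.0935 0.0745]
blue (585.0217803030303, 27.896401515151513) [0.523  0.1567 0.0745]
[ 0.58937856 -0.14855552]
False 6.25 [ 0.58960684 -0.1485816   0.04025566] [-0.50414957  0.22202922 -0.65711419]
```

No contact was felt, so I'm looking before doing anything else.

```bash
python3 - <<'E'
from h import *
from plant import robot
s=robot.state(); print(s["time"],s["ee_pos"],s["wrist_force"],s["grip_width"])
a=robot.grab_frame("scene")["pixels"][175:260,205:305]; b=robot.grab_frame("side")["pixels"][120:220,310:410]
cv2.imwrite("pics/p1.png",np.hstack([cv2.resize(a,(400,340)),cv2.resize(b,(400,340))]))
E
```

```text
6.25 [ 0.58960684 -0.1485816   0.04025566] [-0.50414957  0.22202922 -0.65711419] -0.00015150228709851315
```

View pics/p1.png

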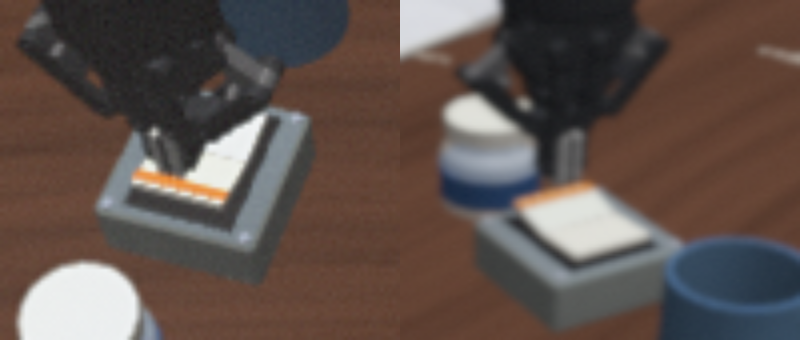

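The fingertips hover above the rocker, at about (250,218) in scene and (352,175) in side. The rocker is still off. I'll triangulate the tip and compare it with the reported TCP.

```bash
python3 - <<'E'
import pickle; from h import *
d=pickle.load(open("d.pkl","rb"))
pr={"scene":(250,218),"side":(352,175)}; X=np.array([.5896,-.1486,.04])
u=[];M=[]
for n in d:
    f=d[n];V=np.array(f["view"]);K=np.array(f["mtx"]);D=np.array(f["distortion"])
    for z in(.04,.05,.06,.07): print(n,z,cv2.projectPoints(np.array([[*X[:2],z]]),cv2.Rodrigues(V[:3,:3])[0],V[:3,3],K,D)[0].ravel().round(1))
    u.append(cv2.undistortPoints(np.array([[pr[n]]],float),K,D).reshape(2,1)); M.append(V[:3])
p=cv2.triangulatePoints(M[0],M[1],*u).ravel(); print(p[:3]/p[3])
E
```

```text
scene 0.04 [251.2 223.5]
scene 0.05 [250.5 220.9]
scene 0.06 [249.8 218.3]
scene 0.07 [249.  215.6]
side 0.04 [348.2 183.8]
side 0.05 [348.3 180.2]
side 0.06 [348.5 176.4]
side 0.07 [348.6 172.7]
[ 0.58628825 -0.15143096  0.06133944]
```

The real tip is about 20 mm above the reported TCP. I'll keep descending slowly under force guard, in small steps to see the profile.

```bash
python3 - <<'E'
from h import *
from plant import robot
print(robot.pinch_z)
p=robot.state()["ee_pos"]; z=.040
while z>.012:
    z-=.003
    t=robot.servo_line([.5893,-.1486,z],rate=.03,contact_N=12)
    s=robot.state(); print(t,round(s["time"],2),s["ee_pos"].round(4) if hasattr(s["ee_pos"],"round") else s["ee_pos"],np.round(s["wrist_force"],1))
    if t or abs(s["wrist_force"][2])>12: break
a=robot.grab_frame("scene")["pixels"][175:260,205:305]; b=robot.grab_frame("side")["pixels"][120:220,310:410]
cv2.imwrite("pics/p2.png",np.hstack([cv2.resize(a,(400,340)),cv2.resize(b,(400,340))]))
E
```

```text
0.0187
False 6.6 [ 0.589  -0.1485  0.0367] [ 1.2  0.  -0.3]
False 6.85 [ 0.5891 -0.1486  0.0337] [-0.5  0.3  0.5]
False 7.1 [ 0.5891 -0.1485  0.0307] [ 0.3 -0.6 -0. ]
False 7.35 [ 0.5891 -0.1486  0.0277] [ 0.  -0.   0.1]
False 7.6 [ 0.5893 -0.1486  0.025 ] [-0.4 -0.4 -0.3]
False 7.85 [ 0.5896 -0.1487  0.0221] [ 0.3 -0.2  1.4]
False 8.1 [ 0.5897 -0.1487  0.019 ] [ 1.2 -0.2  1.2]
False 8.35 [ 0.5898 -0.1487  0.0183] [-3.9  1.1 15.2]
```

View pics/p2.png

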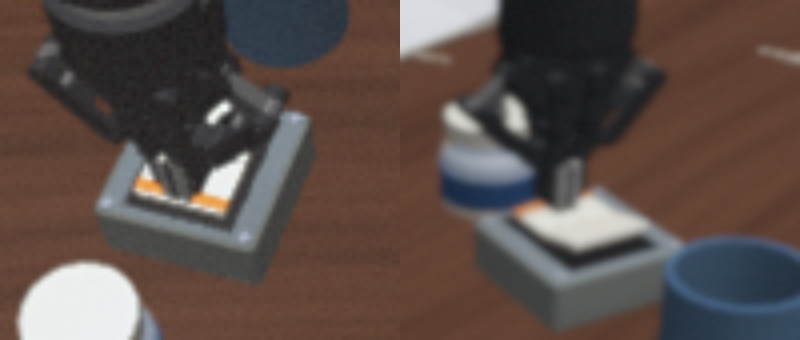

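The rocker now looks level, and a hard stop was felt at 15 N with the reported z at 0.018. That puts the tip offset at about 31 mm. I'll lift, hover over blue and check.

```bash
python3 - <<'E'
import pickle; from h import *
from plant import robot
robot.servo_line([.5893,-.1486,.15],rate=.2)
q=down(1.375-np.pi/2)
robot.reach([.522,.161,.15],q)
f=wview(robot,"w2"); g=robot.grab_frame("side"); pickle.dump(f,open("w2.pkl","wb"))
cv2.imwrite("pics/v2.png",np.hstack([f["pixels"][::1,:],cv2.resize(g["pixels"][160:220,320:390],(280,240))[:400] if 0 else cv2.copyMakeBorder(cv2.resize(g["pixels"][165:215,325:385],(160,133)),0,267,0,0,0)]))
for n,lo,hi in(("green",(45,100,50),(85,255,255)),("blue",(105,150,80),(125,255,255)),("red",(0,150,90),(8,255,255))):
    uv,a,_=blob(mask(f["pixels"],lo,hi)); print(n,np.round(uv),a,ray(f,uv,.0745)[0].round(4))
s=robot.state(); print(s["time"],s["ee_pos"],s["joints"])
E
```

```text
Traceback (most recent call last):
  File "h.py", line 13, in blob
    c=max(cv2.findContours(m,cv2.RETR_EXTERNAL,cv2.CHAIN_APPROX_NONE)[0],key=cv2.contourArea)
ValueError: max() iterable argument is empty
```

View pics/v2.png

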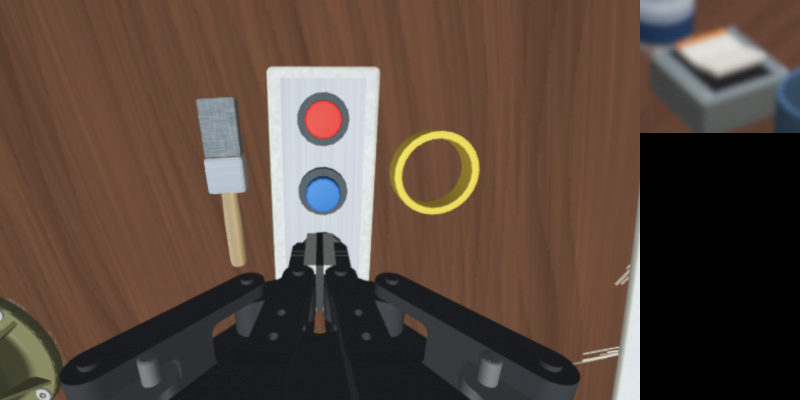

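Wrist view: red (323,119), blue (323,195), and the box lines up with the tool. In the side inset the rocker is tipped with its stripe end down (on).

```bash
python3 - <<'E'
import pickle; from h import *
from plant import robot
f=pickle.load(open("w2.pkl","rb"))
P={}
for n,lo,hi in(("blue",(100,120,80),(125,255,255)),("red",(0,120,90),(8,255,255))):
    uv,a,_=blob(mask(f["pixels"],lo,hi,(290,80,355,225))); P[n]=ray(f,uv,.076)[0]; print(n,np.round(uv),a,P[n].round(4))
b=P["blue"]; s=robot.state(); print(s["time"],s["ee_pos"])
if np.hypot(b[0]-.522,b[1]-.161)<.01:
    x,y=(b[0]+.522)/2,(b[1]+.161)/2
    robot.servo_line([x,y,.055],rate=.15); z=.052; 
    while z>.027:
        t=robot.servo_line([x,y,z],rate=.03,contact_N=14); s=robot.state()
        print(t,round(s["time"],2),np.round(s["ee_pos"],4),np.round(s["wrist_force"],1))
        if t or s["wrist_force"][2]>14: break
        z-=.003
E
```

```text
blue [322. 194.] 940.5 [0.5238 0.1618 0.076 ]
red [323. 119.] 1056.5 [0.5364 0.2244 0.076 ]
11.125 [0.52222722 0.16028783 0.14983552]
False 12.16 [0.5234 0.1616 0.0527] [-0.2 -0.8  0.4]
False 12.41 [0.5228 0.1614 0.0489] [ 0.1 -0.9  0.3]
False 12.66 [0.5227 0.1613 0.0457] [ 0.1 -0.4 -0.6]
False 12.91 [0.5231 0.1615 0.043 ] [-0.2 -0.3  1.7]
False 13.16 [0.5231 0.1615 0.0399] [-0.2 -0.3  0.7]
False 13.41 [0.5232 0.1615 0.0373] [-0.3 -0.6  5.2]
False 13.66 [0.5234 0.1616 0.037 ] [-6.7 -2.9 21.9]
```

Blue bottomed out at 0.037, as predicted. Next is green at (0.510, 0.098).

```bash
python3 - <<'E'
import pickle; from h import *
from plant import robot
robot.servo_line([.523,.1615,.09],rate=.15)
x,y=.5103,.0978
robot.servo_line([x,y,.09],rate=.15); robot.servo_line([x,y,.052],rate=.1); z=.048
while z>.027:
    t=robot.servo_line([x,y,z],rate=.03,contact_N=14); s=robot.state()
    print(t,round(s["time"],2),np.round(s["ee_pos"],4),np.round(s["wrist_force"],1))
    if t or s["wrist_force"][2]>14: break
    z-=.003
robot.pause(.3); print(np.round(robot.state()["wrist_force"],1))
robot.servo_line([x,y,.15],rate=.15)
robot.reach([.45,-.02,.30],down(1.375-np.pi/2))
g=robot.grab_frame("side")["pixels"]; c=robot.grab_frame("scene")["pixels"]; print(robot.state()["time"])
cv2.imwrite("pics/v3.png",np.hstack([cv2.resize(g[160:310,190:430],(400,250)),cv2.resize(c[150:270,200:450],(400,250))]))
E
```

```text
False 15.58 [0.5105 0.0979 0.0482] [-0.5  0.2 -0.3]
False 15.83 [0.5107 0.0979 0.0452] [-1.1 -0.3  1.7]
False 16.08 [0.5107 0.0979 0.0422] [1.4 0.  3.3]
False 16.33 [0.5108 0.0979 0.0392] [ 1.  -0.3  4.3]
False 16.58 [0.5109 0.0979 0.0373] [-1.8 -0.3 11.7]
False 16.83 [0.511 0.098 0.037] [-9.2 -2.1 28.4]
[-9.5 -2.2 28.7]
18.9833
```

View pics/v3.png

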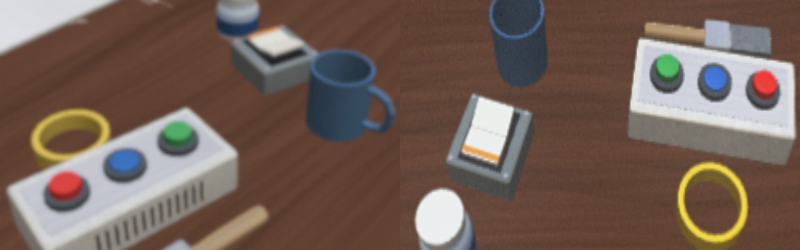

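The picture shows blue sunk, green and red up, the rocker on, and the loose objects where they were.

```bash
python3 -c "
from plant import robot
print(robot.hand_in())"
```

```text
the job is handed in; nothing more can be done
None
```

The job is handed in at about 19 s: the rocker is on, blue is latched in, green was pressed fully and came back up, and red and the loose objects look untouched in the last pictures.

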